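Dial open the weight strongbox

ROBOT

A 6-joint arm with a two-finger parallel gripper is mounted at the origin on the work surface. World frame = base frame: x ahead of the robot, y to its left, z up, the work surface at z = 0. Lengths are in mm, angles in rad, forces in N, time in s.
With the tool pointing down it reaches from about 350 to 775 mm from the base axis. Payload 7.3 kg.
Tool frame: the origin (TCP) lies midway between the tips of the shut fingers; the grasp point (between the pads) lies 19 mm behind it (bot.grip_depth is the distance from the TCP to the grasp point, in mm); z points along the fingers, x is the direction in which the jaws open and shut, and the axes are right-handed (so a half turn about z gives the same grasp; the last joint's range is limited). The gripper opens to 92 mm and grips with 3 to 60 N. Pads are 19 mm wide; open, the fingers measure 130 mm over their backs; the gripper's body (75 mm by 190 mm) begins 47 mm behind the grasp point.
Start: joints at [-1.362, 0.342, 1.524, -0, 1.275, -0.146], TCP at [182.41, -492.313, 226.741] pointing down, gripper open.
Joint ranges: [-2.53, 2.53], [-0.77, 2.02], [0.04, 2.7], [-1, 4.14], [0.28, 2.66], [-3.11, 3.11]. Speed limits (rad/s): [2.57, 2.57, 3.14, 3.14, 3.14, 3.14].

INTERFACE

Orientations are given as [roll, pitch, yaw] about the fixed x, y, z axes, in that order (R = Rz(yaw) Ry(pitch) Rx(roll)).
In Python, from plant import bot gives the robot as it stands. The module is installed in compiled form; this text tells all that it offers.
- The arm moves only by the shell command python3 -m inch 'ROWS'. ROWS is JSON, a list that holds one entry, the list of rows, each a list of 7 numbers: the shift along the tool's x, y, z each as a share of 0.2 m, from -1 to 1, then the turn, a rotation vector about the tool's x, y, z each as a share of 45 degrees, from -1 to 1, then the closure, from -1 (fully open) to 1 (shut), so that 0 is half open. A call has exactly 10 rows; each row is the pose to reach, as a shift and turn from the pose commanded when the call began, along the tool's axes at that moment; what a row does not reach only later rows make up. A row lasts 1/8 s, in which the tool goes at most 62.5 mm and 10.7 degrees, less where a joint would pass 70% of its speed; a pose out of reach is approached as far as the arm can. A call with a number of a shift or a turn outside -1 to 1 is refused whole. A call with a gripper value outside its range is refused whole. The fingers move at their own pace and stop on an object; the grip force is fixed at half the most. Time passes only in rows, so rows that repeat a pose let the fingers close, or fill a call up. It gives the time, the measured TCP pose, the force and the opening at its end, in the units of the state.
- bot.get_obs(): the state, without advancing time (a new reading comes with each control period).
- bot.capture(name): name is "side" or "top"; returns the picture (400x640x3 uint8, red, green, blue); there is no depth.
- bot.camera_params(name): a dict with "fx", "fy", "cx", "cy" (pixels), "k1" (the pictures are not rectified: a ray, as slopes to the right and down, at radius r is drawn at 1 + k1 r^2 times it, then the intrinsics apply), "R" (3x3) and "t" (3): a world point X has camera coordinates R X + t. Camera axes: x right, y down, z forward; pixel columns grow to the right and rows downward; lengths in mm; the calibration is good to about 2 mm. A picture is of the moment at which its call begins. camera_params takes no time and is no camera call.
- bot.close_job(): hands the job in, once; it reports no verdict.
The state is a dict: "time": time; "joint_positions": joint angles; "dq": joint speeds; "tau": joint torques, N m; "tool_pos": TCP position; "tcp_rot": TCP orientation; "contact_force": force on the tool from outside, world axes, zero at the start; "moment": the same for the moment, N m; "grip_width": finger opening in mm.
Only numpy, scipy, OpenCV 4.12 (cv2) and the standard library are available. Lean on these libraries where they do the work, as an engineer would, in place of code of your own. Each camera call takes 0.05 s, during which the arm holds its last target.

TASK

Open the lock of the strongbox that holds the standard weights: turn the dial by its spinner knob clockwise past 8 o'clock once and stop on it the second time, then anticlockwise past 5 o'clock once and stop on it the second time, then clockwise again, slowly, until you feel it stop dead somewhere between about half past 7 and half past 11. Feel for that stop gently and do not force the dial or the bolt (keep below about 20 N of hand force). Then slide the bolt all the way back out of its keeper and let go, leaving the other things undisturbed.

Things in the scene. Friction and masses are not known exactly. Their poses are not given: they have to be found in the camera images.
- case: Low grey steel strongbox, fixed to the bench, 220 x 340 x 100 mm (x, y, z); origin at the centre of its underside; +x points away from the robot, give or take 0.3 rad of yaw, +y to the left. Its -y half bears a white lid panel 4 mm high; the dial lies towards its +y end, the bolt along the edge on its -x side.
- lock: Fixed aluminium ring round the dial, 124 mm across, 5 mm high, with 12 dark marks like a clock face without numerals. Origin on the dial's axis, 100 mm above the bench, at (+10, +75) mm from the case's origin in the case's frame; same axes as the case. 12 o'clock is the thickest mark, towards +x (away from the robot); 3 o'clock is towards -y, 6 towards -x, 9 towards +y.
- dial: Black knurled dial, 92 mm across, its top 21 mm above the lock's origin, with a white line leading out to the spinner. Its +x axis points from the dial's axis to the spinner: the hour where the spinner stands is the number dialled. It turns without end about the vertical axis of lock and starts at any hour. It must be stopped within 0.13 rad (a quarter of an hour mark) of 8 and of 5.
- spinner_top (a point): Top centre of the spinner knob: an upright steel cylinder 18 mm in diameter that turns freely on its own pin 34 mm from the dial's axis, so a gripper can hold it and travel round in a circle without turning. This point is 59 mm above the lock's origin (159 mm above the bench); the graspable cylinder reaches 35 mm down from here, the dial's face lies 38 mm below.
- bolt_handle (a point): Top centre of the bolt's handle: an upright steel post 16 mm in diameter, 35 mm high above the bar, this point 152 mm above the bench, at (-85, +30) mm in the case's frame when locked. The free bolt slides 32 mm towards the case's +y, to y = +62 mm at its stop, taking about 6 to 9 N, and stays where it is left. While locked it gives 1 mm at most.
- bolt: The bolt: bar 20 x 105 mm along the case's y with its handle, at first through a steel staple on the lid; origin 52 mm below the handle's top. An unseen sprung catch on it drops into the dial on the last clockwise turn, if dialled right, and stops it dead, each time elsewhere between about 7:30 and 11:30. Over 30 N at the spinner there, or 20 N of pull on a locked bolt, damages it.
- weight_big: Steel knobbed weight on the lid, 32 mm across, 40 mm high, bystander; origin at its underside.
- weight_small: Steel knobbed weight on the lid, 22 mm across, 28 mm high, bystander; origin at its underside.
- beaker: Glass beaker, 70 mm across, 85 mm high, bystander; origin at its underside.
- reagent: Brown glass jar, 64 mm across, 130 mm high, bystander; origin at its underside.
- sample: Clear sample bottle, 60 mm across, 140 mm high, bystander; origin at its underside.
- dish: White dish, 90 mm across, 18 mm high, bystander; origin at its underside.
- dial_face (a point): Centre of the dial's face, on its axis, 24 mm above the lock's origin. Behind it are two hidden wheels, picked up one after the other as the dial turns on in one direction: turning takes about 1, then 2, then 4 N at the spinner. Extra turns in the first clockwise run do no harm. An overshoot past 8 or 5 cannot be turned back: dial again from the start, with one clockwise turn more.

How it is judged (in metres and radians):
At the end, for the whole second after the job is handed in: The bolt is drawn back by more than 27 of its 32 mm, at rest and released (y of bolt_handle in the frame of case above 0.057 m and linear speed of bolt below 0.01 m/s); the robot touches nothing.
It fails at once if the lock is forced: more than 25 N between the hidden catch, carried by the bolt, and the dial or the wheels (about 30 N of hand force at the spinner) (contact force between bolt and lock above 25 N).
It fails at once if a bystander is moved by more than 20 mm (distance of any of weight_big, weight_small, beaker, reagent, sample, dish from where it was at the start of the episode above 0.02 m).
It also fails if it takes over 64 s, if anything falls off the work surface, if the arm or the gripper's body presses on something with over 40 N, if the wrist force passes 120 N, or if a joint passes its speed limit or range.

## Working session

There is one attempt and no reset: what is moved stays moved. The work goes in short steps, Python scripts to look and compute and a shell command to move; the robot and the scene stay as the last step left them, time stands still between calls to the robot, and variables do not carry over. Pictures are saved under pics/ and viewed, and the job is handed in when it is done.

```bash
mkdir -p pics
python3 - <<'E'
from plant import bot
import cv2
print(bot.get_obs())
for n in("side","top"):
    p=bot.camera_params(n);print(n,p)
    cv2.imwrite(f"pics/{n}0.png",bot.capture(n)[:,:,::-1])
E
```

```text
{'time': 0.0, 'joint_positions': array([-1.36197907e+00,  3.42732613e-01,  1.52501448e+00,  2.53687117e-05,
        1.27536151e+00, -1.46002425e-01]), 'dq': array([ 0.00131179, -0.00096974,  0.0001371 , -0.00016225, -0.00095565,
        0.00026151]), 'tau': array([ 1.38332409e-03, -4.31236446e+01, -2.44214112e+01,  7.18524749e-02,
        5.59692469e-02, -1.51735298e-04]), 'tool_pos': array([ 182.34070999, -491.89817628,  226.04070078]), 'tcp_rot': array([-3.14134811e+00,  1.49629103e-03, -1.21598387e+00]), 'contact_force': array([ 0.08833795, -0.24435743, -0.14070619]), 'moment': array([ 0.01219179, -0.00876338,  0.05309261]), 'grip_width': 91.81841829721144}
side {'fx': 369.0238736833607, 'fy': 369.0238736833607, 'cx': 320.66791704719446, 'cy': 201.32320800657484, 'k1': -0.05174257946356659, 'R': array([[-0.83878336, -0.54444039,  0.00520978],
       [-0.29491172,  0.44626602, -0.84491048],
       [ 0.45767844, -0.71023327, -0.53488237]]), 't': array([454.37079958, 250.67725689, 985.45604171])}
top {'fx': 502.0554834184112, 'fy': 502.0554834184112, 'cx': 318.53387806980413, 'cy': 203.09129679752073, 'k1': 0.00636680548565868, 'R': array([[-0.03541622, -0.99935458, -0.00600956],
       [-0.97708795,  0.03588867, -0.20978831],
       [ 0.20986858, -0.00155804, -0.97772836]]), 't': array([  30.04160332,  548.31993482, 1309.59546698])}
```

View pics/side0.png

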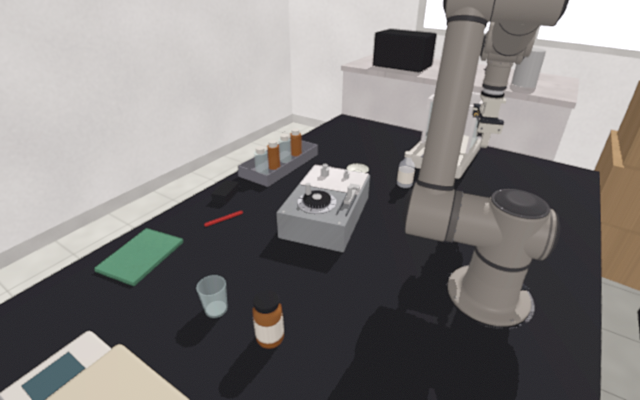

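View pics/top0.png

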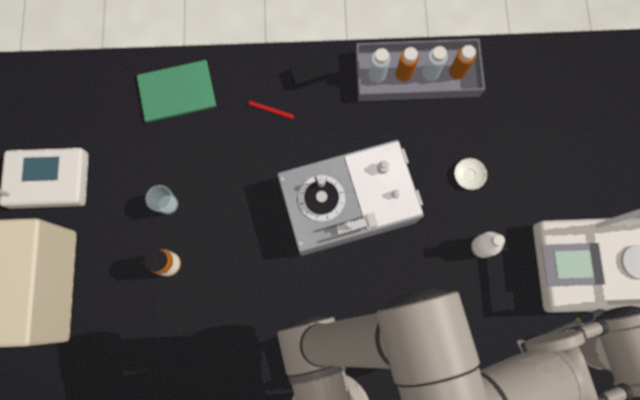

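Run:
```python
import cv2
a=cv2.imread("pics/top0.png")[120:300,170:390]
cv2.imwrite("pics/top0c.png",cv2.resize(a,None,fx=3.3,fy=3.3,interpolation=cv2.INTER_CUBIC))
```

```text
(no output)
```

View pics/top0c.png

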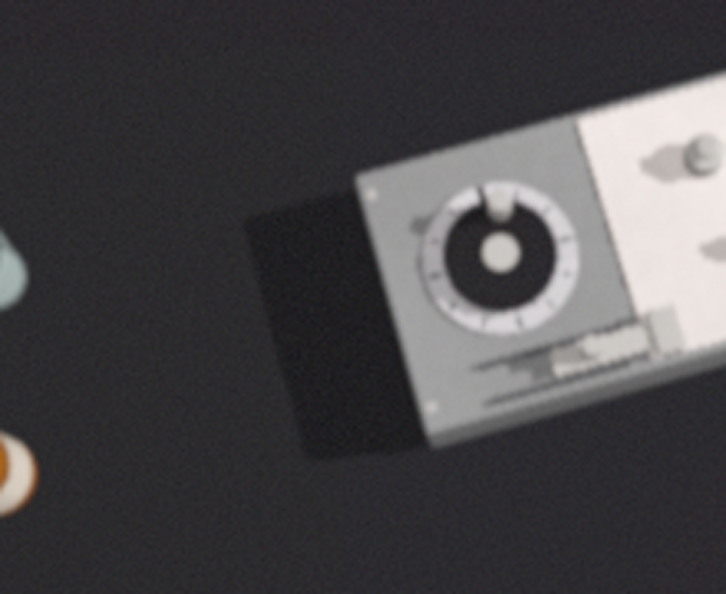

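Run:
```python
import cv2
im=cv2.imread("pics/top0.png")
def c(n,im,x,y,w,h,f): cv2.imwrite(n,cv2.resize(im[y:y+h,x:x+w],None,fx=f,fy=f,interpolation=cv2.INTER_CUBIC))
c("pics/a.png",im,270,160,100,75,8)
c("pics/b.png",im,270,135,160,120,5)
c("pics/c.png",cv2.imread("pics/side0.png"),275,155,100,75,8)
```

```text
(no output)
```

View pics/a.png

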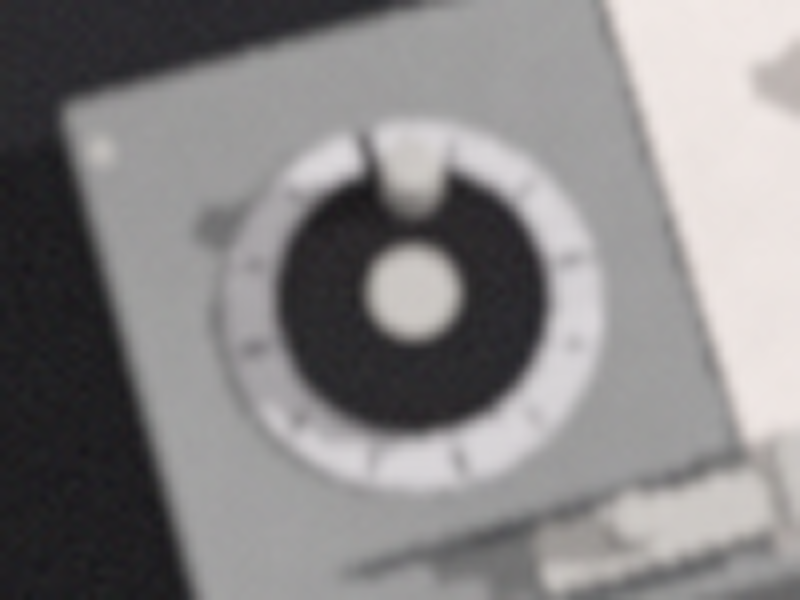

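View pics/b.png

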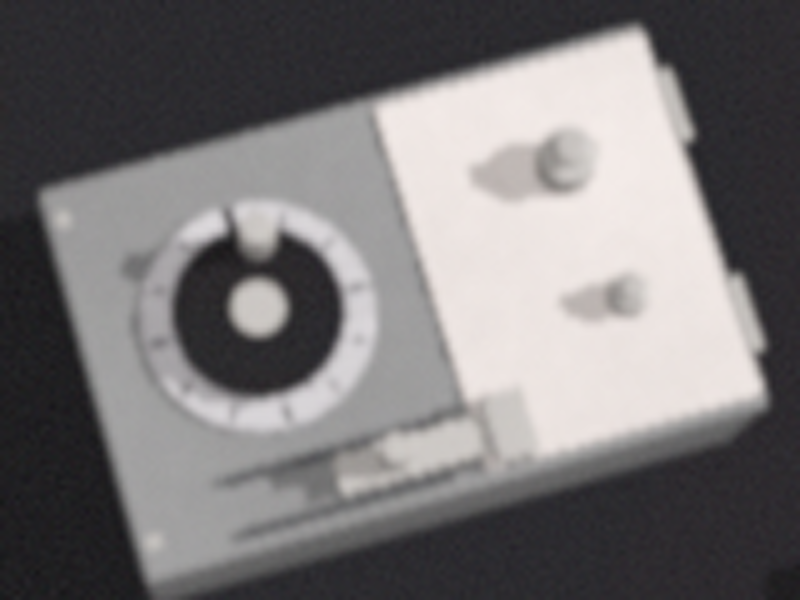

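View pics/c.png

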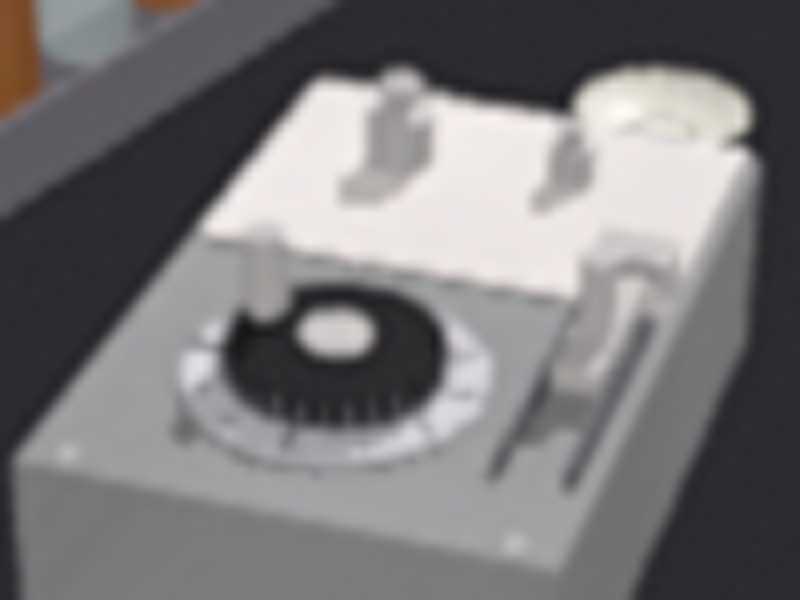

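```bash
cat > h.py <<'E'
import numpy as np,cv2
from scipy.optimize import least_squares
from plant import bot
P={n:bot.camera_params(n) for n in("side","top")}
def proj(n,X):
    p=P[n];K=np.array([[p['fx'],0,p['cx']],[0,p['fy'],p['cy']],[0,0,1.]])
    return cv2.projectPoints(np.array(X,float).reshape(-1,1,3),cv2.Rodrigues(np.array(p['R']))[0],np.array(p['t'],float),K,np.array([p['k1'],0,0,0.]))[0].reshape(-1,2)
def px(X,Y,ox,oy,f): return (ox+(X+.5)/f-.5, oy+(Y+.5)/f-.5)
def w(c,p): # case frame->world
    x,y,a=c; return [x+p[0]*np.cos(a)-p[1]*np.sin(a), y+p[0]*np.sin(a)+p[1]*np.cos(a), p[2]]
E
cat > fit.py <<'E'
from h import *
B=lambda X,Y:px(X,Y,270,135,5); A=lambda X,Y:px(X,Y,270,160,8); C=lambda X,Y:px(X,Y,275,155,8)
obs=[("top",(110,170,100),B(40,190)),("top",(-110,170,100),B(145,582)),("top",(110,-170,104),B(642,25)),("top",(-110,-170,104),B(768,405)),
("top",(10,75,105),A(412,303)),("top",(10,75,124),A(414,291)),
("side",(110,170,100),C(15,460)),("side",(-110,170,100),C(562,568)),("side",(110,-170,104),C(318,78)),("side",(-110,-170,104),C(760,158)),("side",(10,75,124),C(337,333))]
def r(c): return np.concatenate([proj(n,w(c,p))[0]-o for n,p,o in obs])
s=least_squares(r,[560,0,.25],loss='soft_l1');c=s.x
print(c);print(np.round(r(c).reshape(-1,2),2))
dial=w(c,(10,75,0));print("dial",dial,"handle",w(c,(-85,30,152)))
# spinner
sp=[("top",A(412,155)),("side",C(266,234))]
f=lambda t:np.concatenate([proj(n,w(c,(10+34*np.cos(t[0]),75+34*np.sin(t[0]),159)))[0]-o for n,o in sp])
for t0 in(-2,0,2):
    q=least_squares(f,[t0]);print(q.x,q.cost,f(q.x))
print(proj("top",w(c,(-85,30,152))),proj("side",w(c,(-85,30,152))))
E
python3 fit.py
```

```text
[ 5.62037674e+02 -7.23370901e+01  2.39306859e-01]
[[-0.78 -0.38]
 [-0.15  0.17]
 [ 0.31 -0.91]
 [ 0.67  0.09]
 [ 0.09  0.01]
 [-0.17 -0.11]
 [-0.3   0.26]
 [ 0.08  1.03]
 [-0.17  0.07]
 [ 1.25 -0.67]
 [ 0.44  0.04]]
dial [np.float64(553.9755018254434), np.float64(2.895890578535102), 0] handle [np.float64(472.34908231919496), np.float64(-63.33950508413106), 152]
[-0.25260209] 0.45105206942421433 [-0.24138147  0.79044011  0.43451601 -0.17389478]
[-0.25260217] 0.4510520694268356 [-0.24138041  0.79044008  0.43451651 -0.17389513]
[-0.25260214] 0.45105206942565834 [-0.24138081  0.79044009  0.43451632 -0.173895  ]
[[348.69222258 224.06021702]] [[350.24822612 186.97863946]]
```

```bash
cat > rows.py <<'E'
import numpy as np
from scipy.spatial.transform import Rotation as R
# commanded pose -> share rows to targets
def share(cmd_p,cmd_yaw,tgt,yaw=None):
    Rm=R.from_euler('xyz',[np.pi,0,cmd_yaw])
    d=Rm.inv().apply(np.array(tgt,float)-cmd_p)/200
    t=0 if yaw is None else (cmd_yaw-yaw)/(np.pi/4)
    return np.round(d,3),round(t,3)
C=[562.04,-72.34,.2393]; YAW=-np.pi/2+.2393
D=np.array([553.98,2.90])
E
python3 - <<'E'
from rows import *
p0=np.array([182.41,-492.313,226.741]);y0=-1.216
y0=-1.362+.146
sp=np.array([*(D+34*np.array([np.cos(-.0133),np.sin(-.0133)])),190])
print(sp,share(p0,y0,p0+(sp-p0)/3,YAW), YAW,y0)
print(share(p0+(sp-p0)/3,YAW,p0+2*(sp-p0)/3))
E
```

```text
[587.97699291   2.44781333 190.        ] (array([-0.538, -0.92 ,  0.061]), 0.147) -1.3314963267948965 -1.2160000000000002
(array([-0.641, -0.852,  0.061]), 0)
```

```bash
python3 -m inch '[[[-0.06,-0.1,0,0,0,0.02,0],[-0.12,-0.2,0,0,0,0.04,0],[-0.18,-0.3,0.02,0,0,0.06,0],[-0.24,-0.4,0.03,0,0,0.08,0],[-0.3,-0.5,0.04,0,0,0.1,0],[-0.36,-0.6,0.05,0,0,0.12,0],[-0.42,-0.7,0.06,0,0,0.13,0],[-0.48,-0.8,0.06,0,0,0.147,0],[-0.538,-0.92,0.06,0,0,0.147,0],[-0.538,-0.92,0.06,0,0,0.147,0]]]'
python3 -m inch '[[[-0.06,-0.08,0,0,0,0,0],[-0.12,-0.16,0,0,0,0,0],[-0.19,-0.25,0,0,0,0,0],[-0.26,-0.34,0,0,0,0,0],[-0.33,-0.43,0,0,0,0,0],[-0.4,-0.52,0,0,0,0,0],[-0.47,-0.61,0,0,0,0,0],[-0.54,-0.7,0,0,0,0,0],[-0.6,-0.78,0,0,0,0,0],[-0.64,-0.85,0,0,0,0,0]]]'
```

```text
time: 1.35
tool_pos: [318.1, -326.4, 214.5]
tcp_rot: [3.141, 0.001, -1.329]
contact_force: [0.1, 0.5, -0.5]
grip_width: 46.0
time: 2.6
tool_pos: [452.6, -163.0, 214.6]
tcp_rot: [3.141, -0.0, -1.332]
contact_force: [0.7, -0.2, 0.5]
grip_width: 45.5
```

```bash
cat >> rows.py <<'E'
def adv(p,yaw,s,t=0):
    return p+R.from_euler('xyz',[np.pi,0,yaw]).apply(np.array(s)*200), yaw-t*np.pi/4
p,y=adv(np.array([182.41,-492.313,226.741]),-1.216,(-.538,-.92,.06),.147)
p,y=adv(p,y,(-.64,-.85,0))
E
python3 - <<'E'
from rows import *
from plant import bot
print(p,y,bot.get_obs()['tool_pos'],bot.get_obs()['tcp_rot'])
print(share(p,y,[587.98,2.45,185]))
E
```

```text
[ 452.37956141 -162.84099018  214.741     ] -1.3314535300194248 [ 452.59786863 -162.97260637  214.55174289] [ 3.14114692e+00 -1.43117564e-04 -1.33167742e+00]
(array([-0.642, -0.855,  0.149]), 0)
```

```bash
python3 -m inch '[[[-0.07,-0.09,0,0,0,0,0],[-0.14,-0.18,0,0,0,0,0],[-0.22,-0.29,0,0,0,0,0],[-0.3,-0.4,0.02,0,0,0,0],[-0.38,-0.51,0.05,0,0,0,0],[-0.46,-0.62,0.08,0,0,0,0],[-0.54,-0.72,0.11,0,0,0,0],[-0.61,-0.81,0.14,0,0,0,0],[-0.642,-0.855,0.149,0,0,0,0],[-0.642,-0.855,0.149,0,0,0,0]]]'
python3 - <<'E'
from plant import bot
import cv2
a=bot.capture("side")[140:240,260:390,::-1]
cv2.imwrite("pics/s1.png",cv2.resize(a,None,fx=6,fy=6,interpolation=cv2.INTER_CUBIC))
E
```

```text
time: 3.85
tool_pos: [588.2, 2.6, 184.6]
tcp_rot: [3.141, -0.0, -1.331]
contact_force: [-1.0, -0.3, 1.2]
grip_width: 45.8
```

View pics/s1.png

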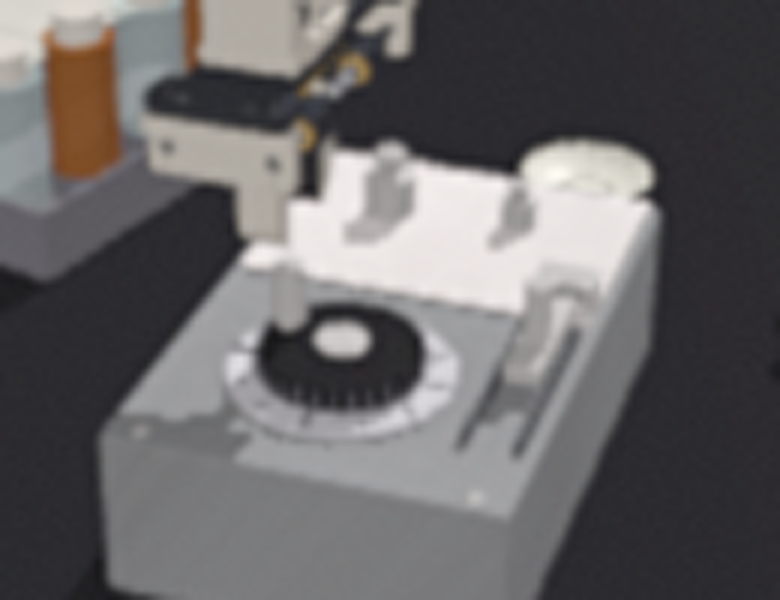

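```bash
python3 -m inch '[[[0,0,0.06,0,0,0,0],[0,0,0.12,0,0,0,0],[0,0,0.18,0,0,0,0],[0,0,0.24,0,0,0,0],[0,0,0.28,0,0,0,0],[0,0,0.28,0,0,0,0],[0,0,0.28,0,0,0,1],[0,0,0.28,0,0,0,1],[0,0,0.28,0,0,0,1],[0,0,0.28,0,0,0,1]]]'
python3 - <<'E'
from plant import bot
import cv2
print(bot.get_obs())
a=bot.capture("side")[140:240,260:390,::-1]
cv2.imwrite("pics/s2.png",cv2.resize(a,None,fx=6,fy=6,interpolation=cv2.INTER_CUBIC))
E
```

```text
time: 5.15
tool_pos: [588.4, 2.3, 129.3]
tcp_rot: [-3.141, -0.001, -1.331]
contact_force: [0.2, -1.6, 1.3]
grip_width: 17.4
{'time': 5.15, 'joint_positions': array([-1.26166503e-01,  5.45007817e-01,  1.48020650e+00, -2.93347033e-04,
        1.11525396e+00,  1.20537784e+00]), 'dq': array([ 3.13560765e-04,  2.84895677e-04, -4.17827300e-05,  2.92504051e-03,
       -4.63720609e-04,  6.15322466e-05]), 'tau': array([ 3.93589614e-01, -5.07292664e+01, -2.18526238e+01,  2.06518318e-01,
        1.33204968e-01,  1.15465922e-03]), 'tool_pos': array([588.41600764,   2.29283941, 129.28015945]), 'tcp_rot': array([-3.14063672e+00, -6.47953273e-04, -1.33141574e+00]), 'contact_force': array([ 0.22192672, -1.57697453,  1.28652284]), 'moment': array([-0.06594768, -0.13366129, -0.03208085]), 'grip_width': 17.35248855744618}
```

View pics/s2.png

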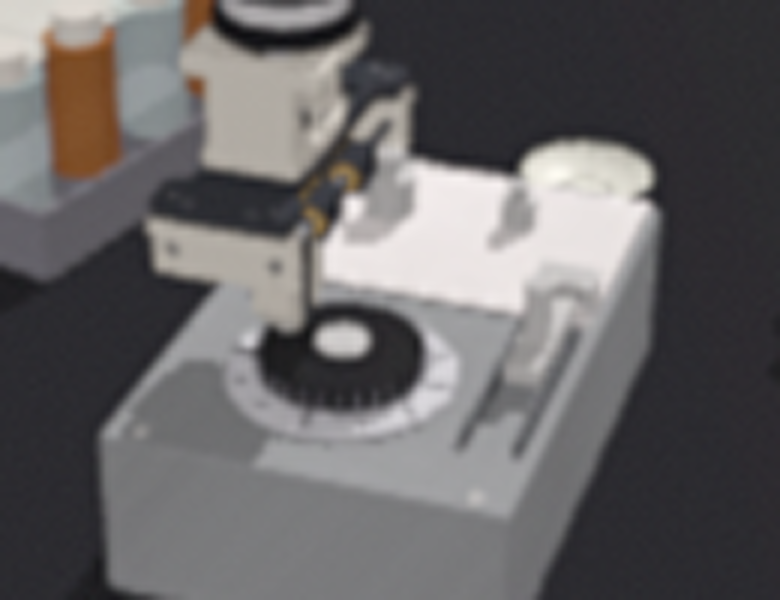

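```bash
cat > circ.py <<'E'
# usage: circ.py h0 h1 nmove : hours cmd (clockwise +); prints rows with trapezoid-ish ease, relative to cmd at h0
import sys,numpy as np
h0,h1,n=float(sys.argv[1]),float(sys.argv[2]),int(sys.argv[3])
ease=sys.argv[4] if len(sys.argv)>4 else ''
wt=np.ones(n)
if 's' in ease: wt[0]=.5
if 'e' in ease: wt[-2:]=[.6,.3]
f=np.cumsum(wt)/wt.sum()
def pos(h):
    a=-h*np.pi/6; return np.array([-np.sin(a),-np.cos(a)])*34/200
rows=[list(np.round(pos(h0+(h1-h0)*q)-pos(h0),3)) for q in f]
rows+= [rows[-1]]*(10-n)
print('[['+','.join('[%g,%g,0,0,0,0,1]'%tuple(np.array(r)+0) for r in rows)+']]')
E
cat > st.py <<'E'
import sys
from rows import *
from plant import bot
o=bot.get_obs();q=o['tool_pos'][:2]-D
c,s=np.cos(.2393),np.sin(.2393)
M=np.array([[c,s],[-s,c]]);v=M@q;F=M@o['contact_force'][:2]
a=np.arctan2(v[1],v[0]);er=v/np.hypot(*v);et=np.array([er[1],-er[0]])
print("t",o['time'],"h %.3f r %.2f"%((-a*6/np.pi)%12,np.hypot(*v)),"Fr %.1f Fcw %.1f Fz %.1f"%(F@er,F@et,o['contact_force'][2]),"grip %.1f z %.1f"%(o['grip_width'],o['tool_pos'][2]), "caseF",F.round(1),"pos",v.round(2))
if len(sys.argv)>1:
    h=float(sys.argv[1])*np.pi/6; print("cmd",(34*np.array([np.cos(h),-np.sin(h)])).round(2))
E
python3 st.py .482;python3 circ.py .482 5 10 s
```

```text
t 5.2 h 0.490 r 34.42 Fr 0.5 Fcw 1.5 Fz 1.6 grip 17.3 z 129.3 caseF [ 0.1 -1.6] pos [33.3  -8.74]
cmd [32.92 -8.49]
[[[0.02,0.007,0,0,0,0,1],[0.057,0.027,0,0,0,0,1],[0.088,0.056,0,0,0,0,1],[0.111,0.091,0,0,0,0,1],[0.124,0.131,0,0,0,0,1],[0.127,0.173,0,0,0,0,1],[0.12,0.215,0,0,0,0,1],[0.103,0.253,0,0,0,0,1],[0.076,0.286,0,0,0,0,1],[0.043,0.312,0,0,0,0,1]]]
```

```bash
python3 -m inch '[[[0.02,0.007,0,0,0,0,1],[0.057,0.027,0,0,0,0,1],[0.088,0.056,0,0,0,0,1],[0.111,0.091,0,0,0,0,1],[0.124,0.131,0,0,0,0,1],[0.127,0.173,0,0,0,0,1],[0.12,0.215,0,0,0,0,1],[0.103,0.253,0,0,0,0,1],[0.076,0.286,0,0,0,0,1],[0.043,0.312,0,0,0,0,1]]]'; python3 st.py 5; python3 circ.py 5 11 10
```

```text
time: 6.45
tool_pos: [528.7, -20.9, 129.2]
tcp_rot: [3.141, -0.0, -1.332]
contact_force: [2.2, -2.0, 4.5]
grip_width: 17.6
t 6.45 h 5.018 r 34.73 Fr -0.2 Fcw -3.0 Fz 4.5 grip 17.6 z 129.2 caseF [ 1.7 -2.5] pos [-30.23 -17.08]
cmd [-29.44 -17.  ]
[[[-0.05,0.019,0,0,0,0,1],[-0.103,0.022,0,0,0,0,1],[-0.154,0.008,0,0,0,0,1],[-0.199,-0.021,0,0,0,0,1],[-0.232,-0.062,0,0,0,0,1],[-0.251,-0.112,0,0,0,0,1],[-0.254,-0.165,0,0,0,0,1],[-0.24,-0.216,0,0,0,0,1],[-0.211,-0.261,0,0,0,0,1],[-0.17,-0.294,0,0,0,0,1]]]
```

```bash
python3 -m inch '[[[-0.05,0.019,0,0,0,0,1],[-0.103,0.022,0,0,0,0,1],[-0.154,0.008,0,0,0,0,1],[-0.199,-0.021,0,0,0,0,1],[-0.232,-0.062,0,0,0,0,1],[-0.251,-0.112,0,0,0,0,1],[-0.254,-0.165,0,0,0,0,1],[-0.24,-0.216,0,0,0,0,1],[-0.211,-0.261,0,0,0,0,1],[-0.17,-0.294,0,0,0,0,1]]]'; python3 st.py 11; python3 circ.py 11 17 10;python3 circ.py 5 11 10
```

```text
time: 7.7
tool_pos: [575.9, 28.1, 128.9]
tcp_rot: [3.136, 0.003, -1.331]
contact_force: [-9.1, 2.0, 12.9]
grip_width: 17.3
t 7.7 h 10.828 r 33.40 Fr -4.5 Fcw -8.2 Fz 12.9 grip 17.3 z 128.9 caseF [-8.4  4.2] pos [27.31 19.23]
cmd [29.44 17.  ]
[[[0.05,-0.019,0,0,0,0,1],[0.103,-0.022,0,0,0,0,1],[0.154,-0.008,0,0,0,0,1],[0.199,0.021,0,0,0,0,1],[0.232,0.062,0,0,0,0,1],[0.251,0.112,0,0,0,0,1],[0.254,0.165,0,0,0,0,1],[0.24,0.216,0,0,0,0,1],[0.211,0.261,0,0,0,0,1],[0.17,0.294,0,0,0,0,1]]]
[[[-0.05,0.019,0,0,0,0,1],[-0.103,0.022,0,0,0,0,1],[-0.154,0.008,0,0,0,0,1],[-0.199,-0.021,0,0,0,0,1],[-0.232,-0.062,0,0,0,0,1],[-0.251,-0.112,0,0,0,0,1],[-0.254,-0.165,0,0,0,0,1],[-0.24,-0.216,0,0,0,0,1],[-0.211,-0.261,0,0,0,0,1],[-0.17,-0.294,0,0,0,0,1]]]
```

```bash
python3 -m inch '[[[0.05,-0.019,0,0,0,0,1],[0.103,-0.022,0,0,0,0,1],[0.154,-0.008,0,0,0,0,1],[0.199,0.021,0,0,0,0,1],[0.232,0.062,0,0,0,0,1],[0.251,0.112,0,0,0,0,1],[0.254,0.165,0,0,0,0,1],[0.24,0.216,0,0,0,0,1],[0.211,0.261,0,0,0,0,1],[0.17,0.294,0,0,0,0,1]]]'; python3 st.py 5
```

```text
time: 8.95
tool_pos: [529.9, -22.0, 129.2]
tcp_rot: [-3.141, -0.003, -1.332]
contact_force: [4.1, -7.7, 4.0]
grip_width: 17.1
t 8.95 h 4.925 r 34.68 Fr 2.6 Fcw -8.3 Fz 4.0 grip 17.1 z 129.2 caseF [ 2.2 -8.4] pos [-29.32 -18.51]
cmd [-29.44 -17.  ]
```

```bash
python3 -m inch '[[[-0.05,0.019,0,0,0,0,1],[-0.103,0.022,0,0,0,0,1],[-0.154,0.008,0,0,0,0,1],[-0.199,-0.021,0,0,0,0,1],[-0.232,-0.062,0,0,0,0,1],[-0.251,-0.112,0,0,0,0,1],[-0.254,-0.165,0,0,0,0,1],[-0.24,-0.216,0,0,0,0,1],[-0.211,-0.261,0,0,0,0,1],[-0.17,-0.294,0,0,0,0,1]]]'; python3 st.py 11; 
python3 -m inch '[[[0.05,-0.019,0,0,0,0,1],[0.103,-0.022,0,0,0,0,1],[0.154,-0.008,0,0,0,0,1],[0.199,0.021,0,0,0,0,1],[0.232,0.062,0,0,0,0,1],[0.251,0.112,0,0,0,0,1],[0.254,0.165,0,0,0,0,1],[0.24,0.216,0,0,0,0,1],[0.211,0.261,0,0,0,0,1],[0.17,0.294,0,0,0,0,1]]]'; python3 st.py 5; python3 circ.py 5 7.8 10 e
```

```text
time: 10.2
tool_pos: [575.9, 28.0, 128.9]
tcp_rot: [3.136, 0.004, -1.331]
contact_force: [-9.3, 2.0, 13.0]
grip_width: 17.3
t 10.2 h 10.828 r 33.38 Fr -4.6 Fcw -8.3 Fz 13.0 grip 17.3 z 128.9 caseF [-8.6  4.1] pos [27.28 19.23]
cmd [29.44 17.  ]
time: 11.45
tool_pos: [529.9, -22.0, 129.2]
tcp_rot: [-3.141, -0.003, -1.331]
contact_force: [3.2, -7.1, 4.3]
grip_width: 17.4
t 11.45 h 4.925 r 34.66 Fr 2.9 Fcw -7.3 Fz 4.3 grip 17.4 z 129.2 caseF [ 1.4 -7.7] pos [-29.31 -18.5 ]
cmd [-29.44 -17.  ]
[[[-0.025,0.012,0,0,0,0,1],[-0.052,0.02,0,0,0,0,1],[-0.08,0.023,0,0,0,0,1],[-0.108,0.021,0,0,0,0,1],[-0.135,0.015,0,0,0,0,1],[-0.161,0.005,0,0,0,0,1],[-0.185,-0.01,0,0,0,0,1],[-0.206,-0.028,0,0,0,0,1],[-0.217,-0.041,0,0,0,0,1],[-0.223,-0.047,0,0,0,0,1]]]
```

```bash
python3 -m inch '[[[-0.025,0.012,0,0,0,0,1],[-0.052,0.02,0,0,0,0,1],[-0.08,0.023,0,0,0,0,1],[-0.108,0.021,0,0,0,0,1],[-0.135,0.015,0,0,0,0,1],[-0.161,0.005,0,0,0,0,1],[-0.185,-0.01,0,0,0,0,1],[-0.206,-0.028,0,0,0,0,1],[-0.217,-0.041,0,0,0,0,1],[-0.223,-0.047,0,0,0,0,1]]]'; python3 st.py 7.8
python3 - <<'E'
from plant import bot
import cv2
a=bot.capture("side")[140:240,260:390,::-1]
cv2.imwrite("pics/s3.png",cv2.resize(a,None,fx=6,fy=6,interpolation=cv2.INTER_CUBIC))
a=bot.capture("top")[160:235,270:370,::-1]
cv2.imwrite("pics/t3.png",cv2.resize(a,None,fx=8,fy=8,interpolation=cv2.INTER_CUBIC))
E
python3 st.py
```

```text
time: 12.7
tool_pos: [528.3, 23.7, 129.1]
tcp_rot: [3.141, -0.003, -1.331]
contact_force: [1.8, -11.9, 5.6]
grip_width: 17.3
t 12.7 h 7.759 r 33.04 Fr -8.9 Fcw -8.1 Fz 5.6 grip 17.3 z 129.1 caseF [ -1.1 -12. ] pos [-19.99  26.31]
cmd [-19.98  27.51]
t 12.8 h 7.775 r 33.01 Fr -7.6 Fcw -6.3 Fz 4.8 grip 17.1 z 129.1 caseF [-0.5 -9.8] pos [-19.75  26.44]
```

View pics/s3.png

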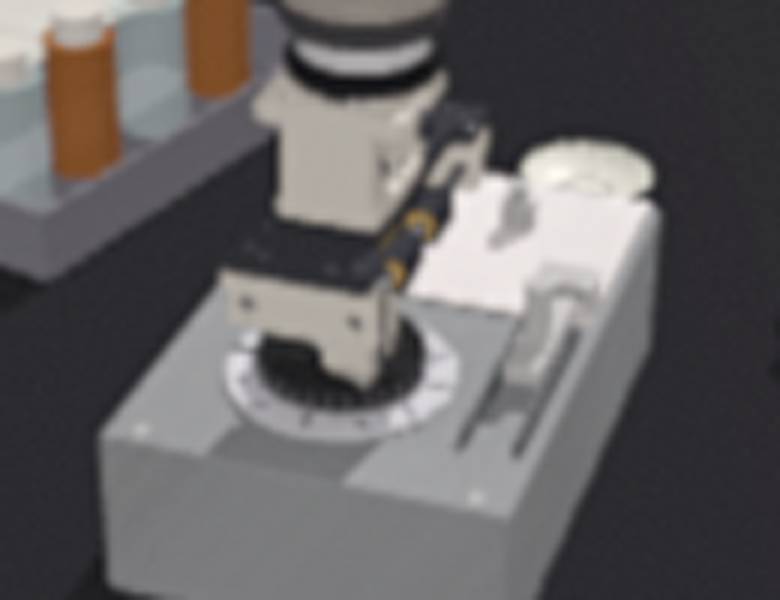

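View pics/t3.png

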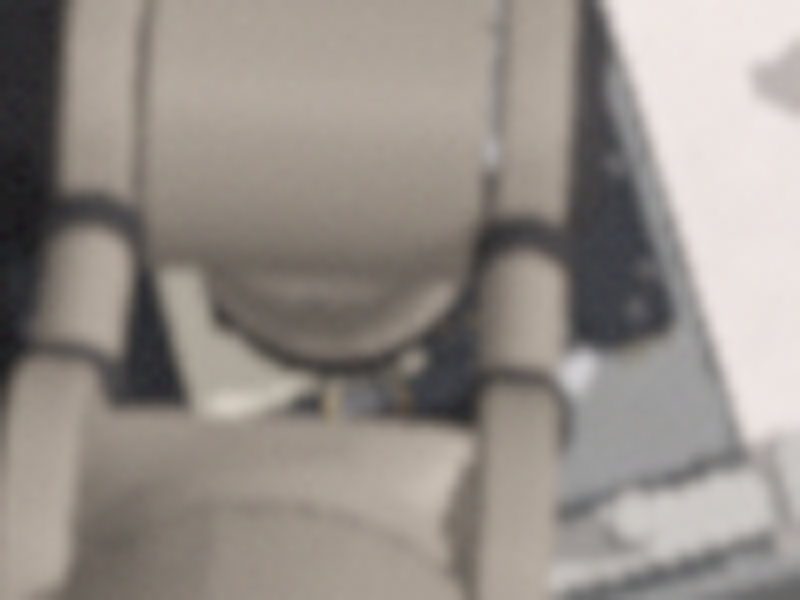

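```bash
sed -i 's/^D=.*/D=np.array([554.25,1.78])/' rows.py
cat > circ.py <<'E'
# usage: circ.py h0 h1 nmove ease [x y]: new circle; optional start offset (case axes, rel new centre)
import sys,numpy as np
h0,h1,n=float(sys.argv[1]),float(sys.argv[2]),int(sys.argv[3])
ease=sys.argv[4] if len(sys.argv)>4 else ''
wt=np.ones(n)
if 's' in ease: wt[0]=.5
if 'e' in ease: wt[-2:]=[.6,.3]
f=np.cumsum(wt)/wt.sum()
def pos(h):
    a=-h*np.pi/6; return np.array([-np.sin(a),-np.cos(a)])*34/200
st=pos(h0)
if len(sys.argv)>6: st=np.array([-float(sys.argv[6]),-float(sys.argv[5])])/200
rows=[list(np.round(pos(h0+(h1-h0)*q)-st,3)) for q in f]
rows+= [rows[-1]]*(10-n)
print('[['+','.join('[%g,%g,0,0,0,0,1]'%tuple(np.array(r)+0) for r in rows)+']]')
E
python3 st.py; python3 circ.py 7.9 8.06 5 "" -19.98 28.66
```

```text
t 12.8 h 7.814 r 33.93 Fr -7.7 Fcw -6.1 Fz 4.8 grip 17.1 z 129.1 caseF [-0.5 -9.8] pos [-19.75  27.6 ]
[[[-0.001,-0.01,0,0,0,0,1],[-0.002,-0.012,0,0,0,0,1],[-0.004,-0.015,0,0,0,0,1],[-0.005,-0.017,0,0,0,0,1],[-0.007,-0.02,0,0,0,0,1],[-0.007,-0.02,0,0,0,0,1],[-0.007,-0.02,0,0,0,0,1],[-0.007,-0.02,0,0,0,0,1],[-0.007,-0.02,0,0,0,0,1],[-0.007,-0.02,0,0,0,0,1]]]
```

```bash
python3 -m inch '[[[-0.001,-0.01,0,0,0,0,1],[-0.002,-0.012,0,0,0,0,1],[-0.004,-0.015,0,0,0,0,1],[-0.005,-0.017,0,0,0,0,1],[-0.007,-0.02,0,0,0,0,1],[-0.007,-0.02,0,0,0,0,1],[-0.007,-0.02,0,0,0,0,1],[-0.007,-0.02,0,0,0,0,1],[-0.007,-0.02,0,0,0,0,1],[-0.007,-0.02,0,0,0,0,1]]]'; python3 st.py 8.06;  python3 circ.py 8.06 2 10
```

```text
time: 14.05
tool_pos: [531.0, 26.4, 129.1]
tcp_rot: [3.14, -0.002, -1.331]
contact_force: [-1.5, -9.3, 7.9]
grip_width: 17.2
t 14.05 h 8.015 r 33.86 Fr -5.8 Fcw -7.5 Fz 7.9 grip 17.2 z 129.1 caseF [-3.7 -8.7] pos [-16.7   29.46]
cmd [-16.07  29.96]
[[[0.033,0.043,0,0,0,0,1],[0.077,0.073,0,0,0,0,1],[0.128,0.088,0,0,0,0,1],[0.182,0.087,0,0,0,0,1],[0.232,0.068,0,0,0,0,1],[0.275,0.035,0,0,0,0,1],[0.304,-0.01,0,0,0,0,1],[0.319,-0.062,0,0,0,0,1],[0.316,-0.115,0,0,0,0,1],[0.297,-0.165,0,0,0,0,1]]]
```

```bash
python3 -m inch '[[[0.033,0.043,0,0,0,0,1],[0.077,0.073,0,0,0,0,1],[0.128,0.088,0,0,0,0,1],[0.182,0.087,0,0,0,0,1],[0.232,0.068,0,0,0,0,1],[0.275,0.035,0,0,0,0,1],[0.304,-0.01,0,0,0,0,1],[0.319,-0.062,0,0,0,0,1],[0.316,-0.115,0,0,0,0,1],[0.297,-0.165,0,0,0,0,1]]]'; python3 st.py 2;  python3 circ.py 2 -4 10; python3 circ.py -4 -6.8 10 e
```

```text
time: 15.3
tool_pos: [577.4, -23.6, 129.1]
tcp_rot: [3.14, -0.001, -1.332]
contact_force: [-2.0, -4.3, 6.9]
grip_width: 17.6
t 15.3 h 2.041 r 34.35 Fr 1.8 Fcw 4.4 Fz 6.9 grip 17.6 z 129.1 caseF [-3.  -3.7] pos [ 16.53 -30.12]
cmd [ 17.   -29.44]
[[[-0.033,-0.041,0,0,0,0,1],[-0.078,-0.07,0,0,0,0,1],[-0.129,-0.084,0,0,0,0,1],[-0.183,-0.081,0,0,0,0,1],[-0.232,-0.062,0,0,0,0,1],[-0.274,-0.029,0,0,0,0,1],[-0.303,0.016,0,0,0,0,1],[-0.316,0.067,0,0,0,0,1],[-0.314,0.12,0,0,0,0,1],[-0.294,0.17,0,0,0,0,1]]]
[[[0.016,0.023,0,0,0,0,1],[0.035,0.043,0,0,0,0,1],[0.058,0.06,0,0,0,0,1],[0.083,0.072,0,0,0,0,1],[0.11,0.081,0,0,0,0,1],[0.137,0.085,0,0,0,0,1],[0.165,0.084,0,0,0,0,1],[0.193,0.079,0,0,0,0,1],[0.209,0.074,0,0,0,0,1],[0.216,0.07,0,0,0,0,1]]]
```

```bash
python3 -m inch '[[[-0.033,-0.041,0,0,0,0,1],[-0.078,-0.07,0,0,0,0,1],[-0.129,-0.084,0,0,0,0,1],[-0.183,-0.081,0,0,0,0,1],[-0.232,-0.062,0,0,0,0,1],[-0.274,-0.029,0,0,0,0,1],[-0.303,0.016,0,0,0,0,1],[-0.316,0.067,0,0,0,0,1],[-0.314,0.12,0,0,0,0,1],[-0.294,0.17,0,0,0,0,1]]]';python3 st.py 8; python3 -m inch '[[[0.016,0.023,0,0,0,0,1],[0.035,0.043,0,0,0,0,1],[0.058,0.06,0,0,0,0,1],[0.083,0.072,0,0,0,0,1],[0.11,0.081,0,0,0,0,1],[0.137,0.085,0,0,0,0,1],[0.165,0.084,0,0,0,0,1],[0.193,0.079,0,0,0,0,1],[0.209,0.074,0,0,0,0,1],[0.216,0.07,0,0,0,0,1]]]'; python3 st.py -6.8; python3 circ.py -6.8 -7.05 5
```

```text
time: 16.55
tool_pos: [531.0, 26.4, 129.1]
tcp_rot: [-3.14, -0.001, -1.331]
contact_force: [6.4, -3.6, 5.0]
grip_width: 17.3
t 16.55 h 8.011 r 33.92 Fr -6.9 Fcw 2.2 Fz 5.0 grip 17.3 z 129.1 caseF [ 5.3 -5. ] pos [-16.79  29.47]
cmd [-17.    29.44]
time: 17.8
tool_pos: [526.0, -17.5, 129.0]
tcp_rot: [3.139, 0.003, -1.331]
contact_force: [-2.1, 4.7, 10.6]
grip_width: 17.1
t 17.8 h 5.313 r 34.17 Fr -0.9 Fcw 5.1 Fz 10.6 grip 17.1 z 129.0 caseF [-0.9  5.1] pos [-31.99 -12.02]
cmd [-31.06 -13.83]
[[[0.004,-0.002,0,0,0,0,1],[0.008,-0.004,0,0,0,0,1],[0.012,-0.006,0,0,0,0,1],[0.016,-0.008,0,0,0,0,1],[0.02,-0.01,0,0,0,0,1],[0.02,-0.01,0,0,0,0,1],[0.02,-0.01,0,0,0,0,1],[0.02,-0.01,0,0,0,0,1],[0.02,-0.01,0,0,0,0,1],[0.02,-0.01,0,0,0,0,1]]]
```

```bash
python3 -m inch '[[[0.004,-0.002,0,0,0,0,1],[0.008,-0.004,0,0,0,0,1],[0.012,-0.006,0,0,0,0,1],[0.016,-0.008,0,0,0,0,1],[0.02,-0.01,0,0,0,0,1],[0.02,-0.01,0,0,0,0,1],[0.02,-0.01,0,0,0,0,1],[0.02,-0.01,0,0,0,0,1],[0.02,-0.01,0,0,0,0,1],[0.02,-0.01,0,0,0,0,1]]]'; python3 st.py -7.05; python3 circ.py -7.05 -4.8 10 e
```

```text
time: 19.05
tool_pos: [528.6, -20.9, 129.0]
tcp_rot: [3.139, 0.003, -1.331]
contact_force: [-1.7, 3.1, 9.9]
grip_width: 17.1
t 19.05 h 5.072 r 34.21 Fr -0.8 Fcw 3.4 Fz 9.9 grip 17.1 z 129.0 caseF [-0.9  3.4] pos [-30.25 -15.97]
cmd [-28.99 -17.76]
[[[-0.02,0.01,0,0,0,0,1],[-0.041,0.018,0,0,0,0,1],[-0.063,0.023,0,0,0,0,1],[-0.085,0.025,0,0,0,0,1],[-0.108,0.024,0,0,0,0,1],[-0.13,0.02,0,0,0,0,1],[-0.151,0.013,0,0,0,0,1],[-0.172,0.003,0,0,0,0,1],[-0.183,-0.004,0,0,0,0,1],[-0.189,-0.007,0,0,0,0,1]]]
```

```bash
python3 -m inch '[[[-0.02,0.01,0,0,0,0,1],[-0.041,0.018,0,0,0,0,1],[-0.063,0.023,0,0,0,0,1],[-0.085,0.025,0,0,0,0,1],[-0.108,0.024,0,0,0,0,1],[-0.13,0.02,0,0,0,0,1],[-0.151,0.013,0,0,0,0,1],[-0.172,0.003,0,0,0,0,1],[-0.183,-0.004,0,0,0,0,1],[-0.189,-0.007,0,0,0,0,1]]]'; python3 st.py 7.2; python3 circ.py 7.2 7.5 10
```

```text
time: 20.3
tool_pos: [522.6, 14.0, 129.1]
tcp_rot: [3.141, -0.001, -1.331]
contact_force: [2.0, -5.5, 5.1]
grip_width: 17.4
t 20.3 h 7.163 r 33.90 Fr -3.9 Fcw -4.4 Fz 5.1 grip 17.4 z 129.1 caseF [ 0.6 -5.8] pos [-27.81  19.38]
cmd [-27.51  19.98]
[[[-0.002,-0.002,0,0,0,0,1],[-0.004,-0.003,0,0,0,0,1],[-0.006,-0.005,0,0,0,0,1],[-0.008,-0.007,0,0,0,0,1],[-0.01,-0.008,0,0,0,0,1],[-0.012,-0.01,0,0,0,0,1],[-0.014,-0.012,0,0,0,0,1],[-0.016,-0.014,0,0,0,0,1],[-0.018,-0.015,0,0,0,0,1],[-0.02,-0.017,0,0,0,0,1]]]
```

```bash
python3 -m inch '[[[-0.002,-0.001,0,0,0,0,1],[-0.003,-0.003,0,0,0,0,1],[-0.005,-0.004,0,0,0,0,1],[-0.007,-0.006,0,0,0,0,1],[-0.009,-0.007,0,0,0,0,1],[-0.01,-0.009,0,0,0,0,1],[-0.012,-0.01,0,0,0,0,1],[-0.014,-0.012,0,0,0,0,1],[-0.016,-0.013,0,0,0,0,1],[-0.018,-0.015,0,0,0,0,1]]]'; python3 st.py 7.47; for h in 7.47 7.64 7.81 7.98 8.15; do python3 circ.py $h `python3 -c "print($h+.17)"` 10 ; done
```

```text
time: 21.55
tool_pos: [524.5, 17.9, 129.1]
tcp_rot: [3.141, -0.001, -1.331]
contact_force: [2.1, -4.3, 6.1]
grip_width: 17.3
t 21.55 h 7.407 r 33.86 Fr -3.9 Fcw -2.8 Fz 6.1 grip 17.3 z 129.1 caseF [ 1.  -4.6] pos [-25.08  22.76]
cmd [-24.42  23.66]
[[[-0.001,-0.001,0,0,0,0,1],[-0.002,-0.002,0,0,0,0,1],[-0.003,-0.003,0,0,0,0,1],[-0.004,-0.004,0,0,0,0,1],[-0.005,-0.005,0,0,0,0,1],[-0.006,-0.006,0,0,0,0,1],[-0.007,-0.008,0,0,0,0,1],[-0.008,-0.009,0,0,0,0,1],[-0.009,-0.01,0,0,0,0,1],[-0.01,-0.011,0,0,0,0,1]]]
[[[-0.001,-0.001,0,0,0,0,1],[-0.002,-0.002,0,0,0,0,1],[-0.003,-0.003,0,0,0,0,1],[-0.004,-0.005,0,0,0,0,1],[-0.005,-0.006,0,0,0,0,1],[-0.006,-0.007,0,0,0,0,1],[-0.007,-0.008,0,0,0,0,1],[-0.008,-0.009,0,0,0,0,1],[-0.008,-0.011,0,0,0,0,1],[-0.009,-0.012,0,0,0,0,1]]]
[[[-0.001,-0.001,0,0,0,0,1],[-0.002,-0.002,0,0,0,0,1],[-0.003,-0.004,0,0,0,0,1],[-0.003,-0.005,0,0,0,0,1],[-0.004,-0.006,0,0,0,0,1],[-0.005,-0.008,0,0,0,0,1],[-0.006,-0.009,0,0,0,0,1],[-0.007,-0.01,0,0,0,0,1],[-0.007,-0.011,0,0,0,0,1],[-0.008,-0.013,0,0,0,0,1]]]
[[[-0.001,-0.001,0,0,0,0,1],[-0.002,-0.003,0,0,0,0,1],[-0.002,-0.004,0,0,0,0,1],[-0.003,-0.005,0,0,0,0,1],[-0.004,-0.007,0,0,0,0,1],[-0.004,-0.008,0,0,0,0,1],[-0.005,-0.009,0,0,0,0,1],[-0.006,-0.011,0,0,0,0,1],[-0.006,-0.012,0,0,0,0,1],[-0.007,-0.013,0,0,0,0,1]]]
[[[-0.001,-0.001,0,0,0,0,1],[-0.001,-0.003,0,0,0,0,1],[-0.002,-0.004,0,0,0,0,1],[-0.003,-0.006,0,0,0,0,1],[-0.003,-0.007,0,0,0,0,1],[-0.004,-0.008,0,0,0,0,1],[-0.004,-0.01,0,0,0,0,1],[-0.005,-0.011,0,0,0,0,1],[-0.005,-0.013,0,0,0,0,1],[-0.006,-0.014,0,0,0,0,1]]]
```

```bash
python3 -m inch '[[[-0.001,-0.001,0,0,0,0,1],[-0.002,-0.002,0,0,0,0,1],[-0.003,-0.003,0,0,0,0,1],[-0.004,-0.004,0,0,0,0,1],[-0.005,-0.005,0,0,0,0,1],[-0.006,-0.006,0,0,0,0,1],[-0.007,-0.008,0,0,0,0,1],[-0.008,-0.009,0,0,0,0,1],[-0.009,-0.01,0,0,0,0,1],[-0.01,-0.011,0,0,0,0,1]]]'; python3 st.py 7.64
```

```text
time: 22.8
tool_pos: [526.5, 21.2, 129.1]
tcp_rot: [-3.141, -0.0, -1.332]
contact_force: [4.1, -0.9, 5.1]
grip_width: 17.6
t 22.8 h 7.624 r 33.85 Fr -3.9 Fcw 1.6 Fz 5.1 grip 17.6 z 129.1 caseF [ 3.8 -1.9] pos [-22.33  25.44]
cmd [-22.22  25.74]
```

```bash
python3 -m inch '[[[-0.001,-0.001,0,0,0,0,1],[-0.002,-0.002,0,0,0,0,1],[-0.003,-0.003,0,0,0,0,1],[-0.004,-0.005,0,0,0,0,1],[-0.005,-0.006,0,0,0,0,1],[-0.006,-0.007,0,0,0,0,1],[-0.007,-0.008,0,0,0,0,1],[-0.008,-0.009,0,0,0,0,1],[-0.008,-0.011,0,0,0,0,1],[-0.009,-0.012,0,0,0,0,1]]]'; python3 st.py 7.81
```

```text
time: 24.05
tool_pos: [528.1, 23.2, 129.0]
tcp_rot: [3.141, -0.001, -1.331]
contact_force: [1.5, -3.2, 7.0]
grip_width: 17.6
t 24.05 h 7.769 r 33.82 Fr -3.2 Fcw -1.6 Fz 7.0 grip 17.6 z 129.0 caseF [ 0.7 -3.5] pos [-20.32  27.03]
cmd [-19.84  27.61]
```

```bash
python3 -m inch '[[[-0.001,-0.001,0,0,0,0,1],[-0.002,-0.002,0,0,0,0,1],[-0.003,-0.004,0,0,0,0,1],[-0.003,-0.005,0,0,0,0,1],[-0.004,-0.006,0,0,0,0,1],[-0.005,-0.008,0,0,0,0,1],[-0.006,-0.009,0,0,0,0,1],[-0.007,-0.01,0,0,0,0,1],[-0.007,-0.011,0,0,0,0,1],[-0.008,-0.013,0,0,0,0,1]]]'; python3 st.py 7.98
```

```text
time: 25.3
tool_pos: [530.1, 25.4, 129.1]
tcp_rot: [3.141, -0.001, -1.331]
contact_force: [1.3, -3.2, 6.5]
grip_width: 17.3
t 25.3 h 7.935 r 33.76 Fr -3.2 Fcw -1.4 Fz 6.5 grip 17.3 z 129.1 caseF [ 0.5 -3.4] pos [-17.86  28.64]
cmd [-17.31  29.27]
```

```bash
for h in 8.15 8.33 8.51 8.69 8.87 9.05 9.23 9.41 ; do python3 circ.py $h `python3 -c "print($h+.18)"` 10 ; done
```

```text
[[[-0.001,-0.001,0,0,0,0,1],[-0.001,-0.003,0,0,0,0,1],[-0.002,-0.004,0,0,0,0,1],[-0.003,-0.006,0,0,0,0,1],[-0.003,-0.007,0,0,0,0,1],[-0.004,-0.009,0,0,0,0,1],[-0.004,-0.01,0,0,0,0,1],[-0.005,-0.012,0,0,0,0,1],[-0.006,-0.013,0,0,0,0,1],[-0.006,-0.015,0,0,0,0,1]]]
[[[-0.001,-0.002,0,0,0,0,1],[-0.001,-0.003,0,0,0,0,1],[-0.002,-0.005,0,0,0,0,1],[-0.002,-0.006,0,0,0,0,1],[-0.003,-0.008,0,0,0,0,1],[-0.003,-0.009,0,0,0,0,1],[-0.004,-0.011,0,0,0,0,1],[-0.004,-0.012,0,0,0,0,1],[-0.004,-0.014,0,0,0,0,1],[-0.005,-0.015,0,0,0,0,1]]]
[[[0,-0.002,0,0,0,0,1],[-0.001,-0.003,0,0,0,0,1],[-0.001,-0.005,0,0,0,0,1],[-0.002,-0.006,0,0,0,0,1],[-0.002,-0.008,0,0,0,0,1],[-0.002,-0.009,0,0,0,0,1],[-0.002,-0.011,0,0,0,0,1],[-0.003,-0.013,0,0,0,0,1],[-0.003,-0.014,0,0,0,0,1],[-0.003,-0.016,0,0,0,0,1]]]
[[[0,-0.002,0,0,0,0,1],[0,-0.003,0,0,0,0,1],[-0.001,-0.005,0,0,0,0,1],[-0.001,-0.006,0,0,0,0,1],[-0.001,-0.008,0,0,0,0,1],[-0.001,-0.01,0,0,0,0,1],[-0.001,-0.011,0,0,0,0,1],[-0.002,-0.013,0,0,0,0,1],[-0.002,-0.014,0,0,0,0,1],[-0.002,-0.016,0,0,0,0,1]]]
[[[0,-0.002,0,0,0,0,1],[0,-0.003,0,0,0,0,1],[0,-0.005,0,0,0,0
[... 179 characters left out ...]
0.003,0,0,0,0,1],[0,-0.005,0,0,0,0,1],[0,-0.006,0,0,0,0,1],[0,-0.008,0,0,0,0,1],[0.001,-0.01,0,0,0,0,1],[0.001,-0.011,0,0,0,0,1],[0.001,-0.013,0,0,0,0,1],[0.001,-0.014,0,0,0,0,1],[0.001,-0.016,0,0,0,0,1]]]
[[[0,-0.002,0,0,0,0,1],[0,-0.003,0,0,0,0,1],[0.001,-0.005,0,0,0,0,1],[0.001,-0.006,0,0,0,0,1],[0.001,-0.008,0,0,0,0,1],[0.001,-0.01,0,0,0,0,1],[0.002,-0.011,0,0,0,0,1],[0.002,-0.013,0,0,0,0,1],[0.002,-0.014,0,0,0,0,1],[0.003,-0.016,0,0,0,0,1]]]
[[[0,-0.002,0,0,0,0,1],[0.001,-0.003,0,0,0,0,1],[0.001,-0.005,0,0,0,0,1],[0.001,-0.006,0,0,0,0,1],[0.002,-0.008,0,0,0,0,1],[0.002,-0.009,0,0,0,0,1],[0.003,-0.011,0,0,0,0,1],[0.003,-0.012,0,0,0,0,1],[0.004,-0.014,0,0,0,0,1],[0.004,-0.015,0,0,0,0,1]]]
```

Next step: 7.98 → 8.15.

```bash
python3 -m inch '[[[-0.001,-0.001,0,0,0,0,1],[-0.002,-0.003,0,0,0,0,1],[-0.002,-0.004,0,0,0,0,1],[-0.003,-0.005,0,0,0,0,1],[-0.004,-0.007,0,0,0,0,1],[-0.004,-0.008,0,0,0,0,1],[-0.005,-0.009,0,0,0,0,1],[-0.006,-0.011,0,0,0,0,1],[-0.006,-0.012,0,0,0,0,1],[-0.007,-0.013,0,0,0,0,1]]]'; python3 st.py 8.15
```

```text
time: 26.55
tool_pos: [532.2, 27.4, 129.1]
tcp_rot: [3.14, -0.001, -1.331]
contact_force: [1.8, -3.2, 6.4]
grip_width: 17.1
t 26.55 h 8.099 r 33.77 Fr -3.6 Fcw -0.7 Fz 6.4 grip 17.1 z 129.1 caseF [ 1.  -3.5] pos [-15.35  30.08]
cmd [-14.64  30.69]
```

```bash
python3 -m inch '[[[-0.001,-0.001,0,0,0,0,1],[-0.001,-0.003,0,0,0,0,1],[-0.002,-0.004,0,0,0,0,1],[-0.003,-0.006,0,0,0,0,1],[-0.003,-0.007,0,0,0,0,1],[-0.004,-0.009,0,0,0,0,1],[-0.004,-0.01,0,0,0,0,1],[-0.005,-0.012,0,0,0,0,1],[-0.006,-0.013,0,0,0,0,1],[-0.006,-0.015,0,0,0,0,1]]]'; python3 st.py 8.33
```

```text
time: 27.8
tool_pos: [533.6, 28.5, 129.0]
tcp_rot: [3.137, -0.001, -1.331]
contact_force: [-3.0, -7.6, 11.0]
grip_width: 17.0
t 27.8 h 8.201 r 33.71 Fr -4.2 Fcw -7.1 Fz 11.0 grip 17.0 z 129.0 caseF [-4.7 -6.7] pos [-13.69  30.81]
cmd [-11.68  31.93]
```

```bash
python3 -m inch '[[[0,-0.001,0,0,0,0,1],[0,-0.001,0,0,0,0,1],[-0.001,-0.002,0,0,0,0,1],[-0.001,-0.003,0,0,0,0,1],[-0.001,-0.004,0,0,0,0,1],[-0.002,-0.005,0,0,0,0,1],[-0.002,-0.006,0,0,0,0,1],[-0.002,-0.006,0,0,0,0,1],[-0.002,-0.006,0,0,0,0,1],[-0.002,-0.006,0,0,0,0,1]]]'; python3 st.py 8.4
```

```text
time: 29.05
tool_pos: [533.9, 28.6, 128.9]
tcp_rot: [3.135, -0.002, -1.331]
contact_force: [-6.1, -8.9, 11.7]
grip_width: 17.3
t 29.05 h 8.218 r 33.72 Fr -3.4 Fcw -10.3 Fz 11.7 grip 17.3 z 128.9 caseF [-8.1 -7.2] pos [-13.42  30.93]
cmd [-10.51  32.34]
```

```bash
python3 -m inch '[[[0,-0.001,0,0,0,0,1],[0,-0.002,0,0,0,0,1],[-0.001,-0.003,0,0,0,0,1],[-0.001,-0.004,0,0,0,0,1],[-0.001,-0.005,0,0,0,0,1],[-0.002,-0.006,0,0,0,0,1],[-0.002,-0.006,0,0,0,0,1],[-0.002,-0.006,0,0,0,0,1],[-0.002,-0.006,0,0,0,0,1],[-0.002,-0.006,0,0,0,0,1]]]'; python3 st.py 8.47
```

```text
time: 30.3
tool_pos: [534.1, 28.9, 128.8]
tcp_rot: [3.133, -0.002, -1.331]
contact_force: [-8.3, -11.5, 13.2]
grip_width: 17.0
t 30.3 h 8.237 r 33.76 Fr -4.2 Fcw -13.5 Fz 13.2 grip 17.0 z 128.8 caseF [-10.8  -9.2] pos [-13.13  31.1 ]
cmd [-9.31 32.7 ]
```

```bash
python3 -m inch '[[[0.003,0.008,0,0,0,0,1],[0.006,0.016,0,0,0,0,1],[0.006,0.016,0,0,0,0,1],[0.006,0.016,0,0,0,0,0],[0.006,0.016,0,0,0,0,0],[0.006,0.016,0,0,0,0,0],[0.006,0.016,-0.06,0,0,0,0],[0.006,0.016,-0.12,0,0,0,0.2],[0.006,0.016,-0.19,0,0,0,0.2],[0.006,0.016,-0.25,0,0,0,0.2]]]'; python3 st.py
```

```text
time: 31.55
tool_pos: [534.9, 29.1, 180.4]
tcp_rot: [-3.14, -0.0, -1.332]
contact_force: [0.4, -0.4, -0.2]
grip_width: 36.5
t 31.55 h 8.279 r 33.47 Fr -0.6 Fcw 0.0 Fz -0.2 grip 36.5 z 180.4 caseF [ 0.2 -0.5] pos [-12.34  31.11]
```

Move above the handle.

```bash
python3 -m inch '[[[0.04,0.04,0,0,0,0,0.2],[0.08,0.09,0,0,0,0,0.2],[0.13,0.14,0,0,0,0,0.2],[0.18,0.19,0,0,0,0,0.2],[0.23,0.25,0,0,0,0,0.2],[0.28,0.3,0,0,0,0,0.2],[0.33,0.36,0,0,0,0,0.2],[0.36,0.39,0,0,0,0,0.2],[0.382,0.412,0,0,0,0,0.2],[0.382,0.412,0,0,0,0,0.2]]]'; python3 st.py
python3 - <<'E'
from plant import bot
import cv2
a=bot.capture("side")[140:240,260:390,::-1]
cv2.imwrite("pics/s4.png",cv2.resize(a,None,fx=6,fy=6,interpolation=cv2.INTER_CUBIC))
a=bot.capture("top")[135:255,270:430,::-1]
cv2.imwrite("pics/t4.png",cv2.resize(a,None,fx=5,fy=5,interpolation=cv2.INTER_CUBIC))
E
```

```text
time: 32.8
tool_pos: [472.7, -64.9, 179.0]
tcp_rot: [-3.141, -0.0, -1.332]
contact_force: [-0.5, -0.0, -0.3]
grip_width: 36.5
t 32.8 h 5.149 r 105.36 Fr 0.4 Fcw 0.3 Fz -0.3 grip 36.5 z 179.0 caseF [-0.5  0.1] pos [-95.07 -45.42]
```

View pics/s4.png

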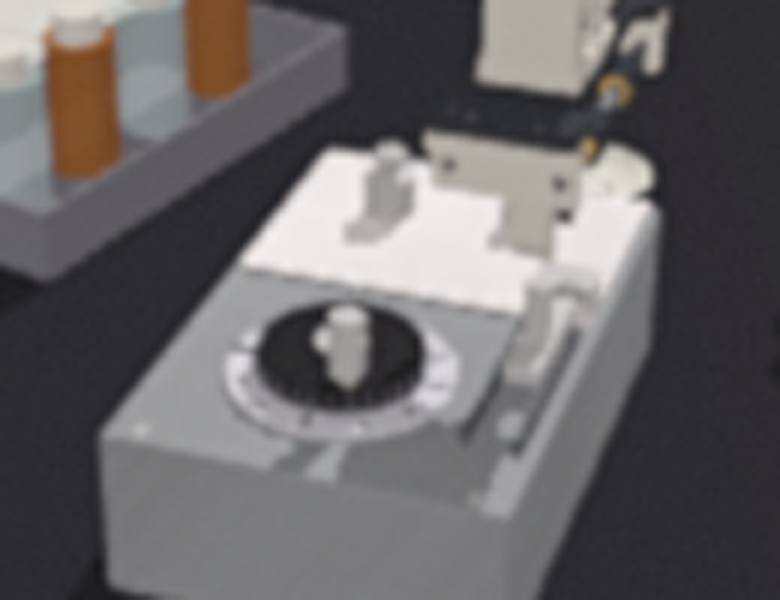

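View pics/t4.png

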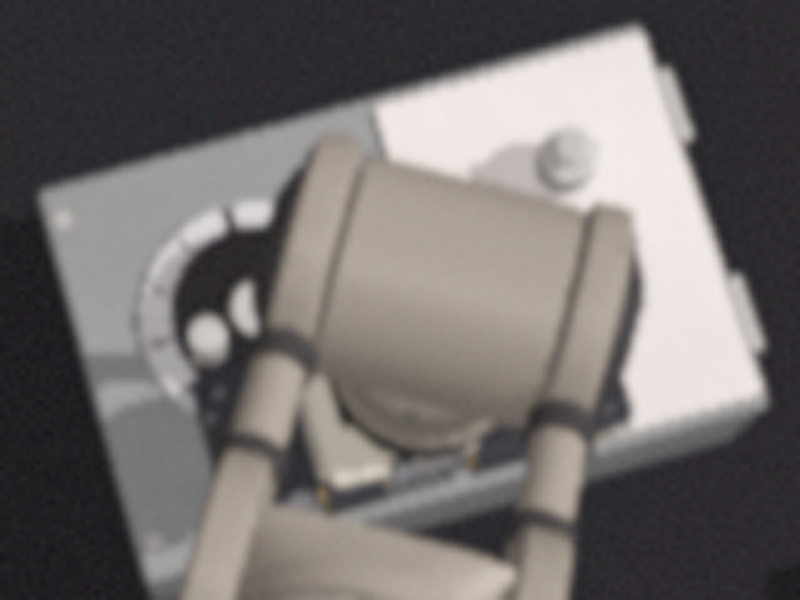

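```bash
python3 - <<'E'
from h import *
u=np.array(px(207,337,270,135,5))
from rows import D
f=lambda t:proj("top",[D[0]+34*np.cos(t[0]),D[1]+34*np.sin(t[0]),159])[0]-u
for t0 in(1,2.5,4):
    s=least_squares(f,[t0]);print((-(s.x-.2393)*6/np.pi)%12,s.fun)
E
python3 -m inch '[[[0,0,0.05,0,0,0,0.2],[0,0,0.1,0,0,0,0.2],[0,0,0.15,0,0,0,0.2],[0,0,0.2,0,0,0,0.2],[0,0,0.23,0,0,0,0.2],[0,0,0.25,0,0,0,0.2],[0,0,0.25,0,0,0,1],[0,0,0.25,0,0,0,1],[0,0,0.25,0,0,0,1],[0,0,0.25,0,0,0,1]]]'; python3 st.py
```

```text
[8.11666965] [ 0.59564581 -0.55239686]
[8.11667033] [ 0.59564259 -0.55240033]
[8.1166697] [ 0.59564556 -0.55239713]
time: 34.15
tool_pos: [473.0, -64.9, 129.2]
tcp_rot: [-3.141, -0.001, -1.331]
contact_force: [0.2, -2.8, 0.2]
grip_width: 15.0
t 34.15 h 5.144 r 105.17 Fr 1.6 Fcw -2.3 Fz 0.2 grip 15.0 z 129.2 caseF [-0.5 -2.8] pos [-94.79 -45.55]
```

```bash
python3 -m inch '[[[-0.001,0,0,0,0,0,1],[-0.002,0,0,0,0,0,1],[-0.003,0,0,0,0,0,1],[-0.004,0,0,0,0,0,1],[-0.005,0,0,0,0,0,1],[-0.006,0,0,0,0,0,1],[-0.007,0,0,0,0,0,1],[-0.008,0,0,0,0,0,1],[-0.009,0,0,0,0,0,1],[-0.01,0,0,0,0,0,1]]]'; python3 st.py
```

```text
time: 35.4
tool_pos: [472.7, -63.7, 129.2]
tcp_rot: [-3.141, -0.002, -1.331]
contact_force: [-0.3, -6.7, 0.9]
grip_width: 15.2
t 35.4 h 5.165 r 104.60 Fr 4.4 Fcw -5.0 Fz 0.9 grip 15.2 z 129.2 caseF [-1.9 -6.4] pos [-94.76 -44.29]
```

```bash
python3 -m inch '[[[-0.001,0,0,0,0,0,1],[-0.002,0,0,0,0,0,1],[-0.003,0,0,0,0,0,1],[-0.004,0,0,0,0,0,1],[-0.005,0,0,0,0,0,1],[-0.006,0,0,0,0,0,1],[-0.007,0,0,0,0,0,1],[-0.008,0,0,0,0,0,1],[-0.009,0,0,0,0,0,1],[-0.01,0,0,0,0,0,1]]]'; python3 st.py
```

```text
time: 36.65
tool_pos: [472.2, -61.7, 129.2]
tcp_rot: [-3.141, -0.002, -1.331]
contact_force: [0.8, -6.9, 1.5]
grip_width: 15.1
t 36.65 h 5.200 r 103.75 Fr 3.6 Fcw -5.9 Fz 1.5 grip 15.1 z 129.2 caseF [-0.9 -6.9] pos [-94.79 -42.17]
```

```bash
python3 -m inch '[[[-0.013,0,0,0,0,0,1],[-0.026,0,0,0,0,0,1],[-0.039,0,0,0,0,0,1],[-0.052,0,0,0,0,0,1],[-0.065,0,0,0,0,0,1],[-0.078,0,0,0,0,0,1],[-0.091,0,0,0,0,0,1],[-0.104,0,0,0,0,0,1],[-0.117,0,0,0,0,0,1],[-0.13,0,0,0,0,0,1]]]'; python3 st.py
python3 -m inch '[[[-0.001,0,0,0,0,0,1],[-0.002,0,0,0,0,0,1],[-0.003,0,0,0,0,0,1],[-0.004,0,0,0,0,0,1],[-0.005,0,0,0,0,0,1],[-0.006,0,0,0,0,0,1],[-0.007,0,0,0,0,0,1],[-0.008,0,0,0,0,0,1],[-0.009,0,0,0,0,0,1],[-0.01,0,0,0,0,0,1]]]'; python3 st.py
```

```text
time: 37.9
tool_pos: [465.8, -36.2, 129.2]
tcp_rot: [-3.141, -0.002, -1.331]
contact_force: [0.1, -6.5, 2.0]
grip_width: 14.9
t 37.9 h 5.682 r 96.24 Fr 2.5 Fcw -6.0 Fz 2.0 grip 14.9 z 129.2 caseF [-1.4 -6.3] pos [-94.91 -15.97]
time: 39.15
tool_pos: [465.4, -34.4, 129.2]
tcp_rot: [-3.141, -0.002, -1.331]
contact_force: [-0.7, -6.6, 1.5]
grip_width: 14.8
t 39.15 h 5.719 r 95.93 Fr 3.1 Fcw -5.8 Fz 1.5 grip 14.8 z 129.2 caseF [-2.2 -6.2] pos [-94.9  -14.04]
```

```bash
python3 -m inch '[[[-0.001,0,0,0,0,0,1],[-0.002,0,0,0,0,0,1],[-0.003,0,0,0,0,0,1],[-0.004,0,0,0,0,0,1],[-0.005,0,0,0,0,0,1],[-0.006,0,0,0,0,0,1],[-0.007,0,0,0,0,0,1],[-0.008,0,0,0,0,0,1],[-0.008,0,0,0,0,0,1],[-0.008,0,0,0,0,0,1]]]'; python3 st.py
```

```text
time: 40.4
tool_pos: [465.3, -34.1, 129.2]
tcp_rot: [-3.141, -0.004, -1.331]
contact_force: [0.3, -12.3, 0.2]
grip_width: 15.5
t 40.4 h 5.724 r 95.91 Fr 4.4 Fcw -11.5 Fz 0.2 grip 15.5 z 129.2 caseF [ -2.7 -12. ] pos [-94.91 -13.81]
```

Stop reached (12 N, no further motion). Unload slightly, release, lift clear.

```bash
python3 -m inch '[[[0.004,0,0,0,0,0,1],[0.008,0,0,0,0,0,1],[0.008,0,0,0,0,0,0.3],[0.008,0,0,0,0,0,0.3],[0.008,0,0,0,0,0,0.3],[0.008,0,0,0,0,0,0.3],[0.008,0,-0.06,0,0,0,0.3],[0.008,0,-0.13,0,0,0,0.3],[0.008,0,-0.2,0,0,0,0.3],[0.008,0,-0.3,0,0,0,0.3]]]'; python3 -m inch '[[[0,0.05,-0.05,0,0,0,0.3],[0,0.1,-0.1,0,0,0,0.3],[0,0.15,-0.15,0,0,0,0.3],[0,0.2,-0.2,0,0,0,0.3],[0,0.25,-0.25,0,0,0,0.3],[0,0.3,-0.3,0,0,0,0.3],[0,0.35,-0.35,0,0,0,0.3],[0,0.4,-0.4,0,0,0,0.3],[0,0.4,-0.4,0,0,0,0.3],[0,0.4,-0.4,0,0,0,0.3]]]'
python3 - <<'E'
from plant import bot
import cv2
s=bot.capture("side")[:,:,::-1]; cv2.imwrite("pics/s5f.png",s)
a=s[140:240,260:390]
cv2.imwrite("pics/s5.png",cv2.resize(a,None,fx=6,fy=6,interpolation=cv2.INTER_CUBIC))
from h import *; from rows import D
c,s=np.cos(.2393),np.sin(.2393)
for y in(30,57,62):
    v=(-95,y-75);q=proj("side",[D[0]+c*v[0]-s*v[1],D[1]+s*v[0]+c*v[1],152])[0]
    print(y,((q-[260,140])*6).round())
E
```

```text
time: 41.65
tool_pos: [465.0, -33.5, 190.1]
tcp_rot: [-3.141, -0.0, -1.331]
contact_force: [0.1, -0.9, -0.5]
grip_width: 32.3
time: 42.9
tool_pos: [387.4, -52.5, 268.8]
tcp_rot: [3.142, -0.0, -1.332]
contact_force: [-0.8, 0.1, -0.7]
grip_width: 32.0
30 [542. 281.]
57 [528. 305.]
62 [526. 310.]
```

View pics/s5.png

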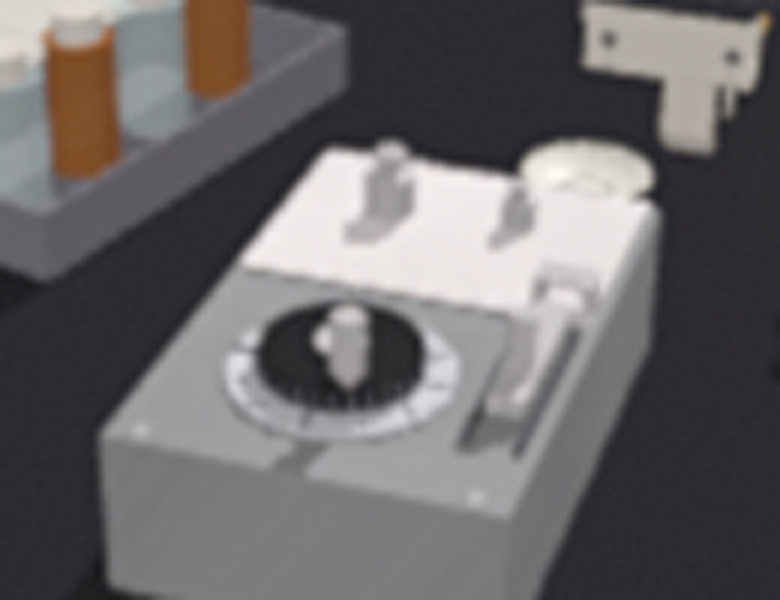

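View pics/s5f.png

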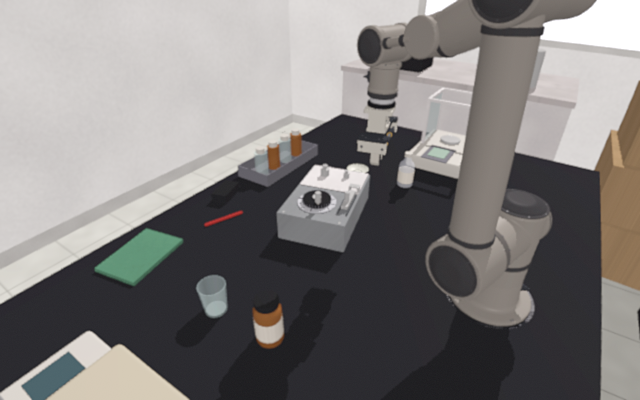

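The picture shows the handle top at about (525, 312) in the crop, where y = 62 mm projects to (526, 310). The bar end is clear of the staple, and the weights, dish, bottle, beaker and jar are unmoved.

```bash
python3 -c "
from plant import bot
print(bot.close_job())"
```

```text
the job is handed in; nothing more can be done
None
```

I dialled the lock open, drew the bolt fully back, let go and handed the job in at about 43 s of the 64 s.

- **Dialling:** I turned clockwise with one extra turn and stopped at 8.02. I then turned anticlockwise past 5 once and stopped at 5.07. Turning clockwise slowly, the dial stopped dead at about 8.2. I pressed a little more to be sure, and the hand force peaked at about 17 N in all, 13.5 N of it along the turn.
- **Bolt:** it slid freely at about 6–7 N for nearly 32 mm, until the end stop pushed back with about 12 N. I then released it and lifted clear.
- **Last checks:** in the final side picture the handle top sits where the drawn-back position (y about 62 mm) should appear, and the bar is clear of the staple. The gripper touches nothing, and by eye the weights, dish, bottle, beaker and jar are where they started.
- **Disagreements:** the dial's centre turned out about 1.2 mm off the camera fit, so I corrected it during the first run. The camera put the spinner at 8.1 after release, while the arm read 8.2; both are within measuring error. The upward wrist force reached about 13 N at some hours while I held the spinner; I did not find out why.

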